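# Press a label holder home in the price rail

## Robot

A 6-joint arm with a two-finger parallel gripper is mounted at the origin on a cart in front of the work surface, level with it; the furniture and walls round the work are solid. World frame = base frame: x ahead of the robot, y to its left, z up, the work surface at z = 0. Lengths are in m, angles in degrees, forces in N, time in s.
With the tool pointing down it reaches from about 0.35 to 0.875 m from the base axis. Payload 4.2 kg.
Tool frame: the origin (TCP) lies midway between the tips of the shut fingers; the grasp point (between the pads) lies 19 mm behind it; z points along the fingers, y is the line along which they close (so a half turn about z gives the same grasp; the last joint's range is limited). The gripper opens to 87 mm and grips with 3 to 60 N. Pads are 19 mm wide; open, the fingers measure 117 mm over their backs; the gripper's body (75 mm by 190 mm) begins 51 mm behind the grasp point.
Start: joints at [14.817, 22.042, 0.453, 0, -68.411, -14.817], TCP at [0.625, 0, 0.223] pointing down, gripper open.
Joint ranges: [-179.83, 179.83], [-69.29, 118.12], [-61.27, 80.66], [-181.25, 117.63], [-171.15, -9.14], [-177.46, 177.46]. Speed limits (degrees/s): [159.86, 159.86, 180, 180, 180, 180].

## Interface

Orientations are given as [roll, pitch, yaw] about the fixed x, y, z axes, in that order (R = Rz(yaw) Ry(pitch) Rx(roll)).
In Python, from workcell import env gives the robot as it stands. The module is installed in compiled form; this text tells all that it offers. Calls block until the motion is done:
- env.goto(position, orientation): joint-space move of the TCP to a pose.
- env.move_straight(position, rotation=None, rate=0.15, force_limit=None): straight line of the TCP; rotation=None keeps the orientation; rate is the mean speed in m/s. With force_limit (N) it stops when the force on the tool has changed by that much, and returns True; else False.
- env.set_joints(angles): joint-space move.
- env.gripper_to(opening, grasp_force=None): opening from 0.0 (shut) to 1.0 (fully open); grasp_force is the grip in N (None keeps the last); returns when the fingers have stopped.
- env.dwell(seconds).
- env.inverse_kinematics(position, orientation): joint angles nearest the present ones, or None.
- env.read_state(): the state.
- env.grab_frame(name): name is "scene" or "top" or "wrist"; returns a dict with "image" (420x560x3 uint8, blue, green, red), "fx", "fy", "cx", "cy" (pixels), "position" and "orientation" of the camera in the world. Camera axes: x right, y up, looking along -z (the intrinsics and any distortion apply to the point x, -y, -z); pixel columns grow to the right and rows downward; lengths in m; the calibration is good to about 2 mm. A picture is of the moment at which its call begins. There is no depth.
A pose or a line that the arm cannot do raises env.Unreachable and nothing moves.
- env.close_job(): hands the job in; it is judged then, once.
Trained networks look in a picture, given as the dict that the camera call returned (one of the last four; its "shot" number tells which), for a name from the list of things; names that differ only in an ending like _2 or _b are one class to them, and where a whole thing is asked for, a point or a joint stands for the part that bears it (a point fixed in the world has none). Each returns a list of dicts, best first, with "score" (0 to 1); they miss things now and then, are a little off and sometimes report something else, mostly with a low value. They report only what shows in the picture. A call takes as long as a camera call. They do not tell look-alikes from the thing itself.
- env.search_frame(picture, thing): "xyz" ([x, y, z] in m, in world coordinates, good to about 4 mm: the middle of the surface that is visible of it).
- env.trace(picture, thing): "mask" (420x560 bool, what is visible of it).
The state is a dict: "clock": time; "joint_positions": joint angles; "qvel": joint speeds; "joint_torque": joint torques, N m; "position": TCP position; "tool_rot": TCP orientation; "force": force on the tool from outside, world axes, zero at the start; "wrist_torque": the same for the moment, N m; "opening": opening from 0.0 (shut) to 1.0 (fully open); "finger_force": force on a finger pad.
Only numpy, scipy, OpenCV 4.12 (cv2) and the standard library are available. Lean on these libraries where they do the work, as an engineer would, in place of code of your own. Each camera call takes 0.05 s, during which the arm holds its last target. There are 200 camera calls.

## Task

Take the wide label holder out of the wooden stand and, above the one empty place in the price rail of the little display shelf, lay it upright and flush against the shelf's front board, with its lower edge still above the rail's lip. Then slide it down behind the lip in the middle of the empty place until it has pushed the spring strip fully down and sits on the rail floor, level with its neighbours. Finish while still gripping it and pressing it home, do not let go, and leave the narrow label holder and the stapler where they are.

Things in the scene. Friction and masses are not known exactly. Their poses are not given: they have to be found in the camera images.
- wide_holder: (all sizes in mm) the label holder to fit: an upright flat grey plastic plate with a paper label, 6 thick (its x) x 84 wide (its y) x 80 high (its z), 50 g; origin at the centre of its lower edge; both faces are alike, either may face the shelf. It starts upright in one of the two slots of the wooden stand, lower edge 12 above the worktop
- narrow_holder: a smaller label holder of the same make, 6 x 46 wide x 60 high, in the other slot of the stand, 76 from the wide one across the slots; origin at the centre of its lower edge; stays there
- stand: fixed wooden block 112 (x) x 100 (y) x 30 high, origin at the centre of its underside; two open-ended slots along its y, at x = -38 and +38, each 9 wide and 18 deep
- shelf: fixed low display shelf of light wood, 320 wide (y), 170 deep (x), top 56 above the worktop; tin, tape roll and eraser at its back, up to 114 above the worktop. Origin on the worktop below the middle of the front board's front face, which is the plane x = 0, z = 0 to 56; +x points into the shelf, away from the robot
- lip (a point): middle of the upper edge of the price rail's lip, shelf z = 38. The aluminium rail runs along the front board: a channel open at the top, 9 wide (shelf x = -9 to 0), floor at z = 21, closed in front by the lip, 2.5 thick. It has three places, centred at shelf y = -100, 0 and +100; two hold neighbours, one is empty
- place: the empty place of the rail, axes as the shelf's: origin on the front board's face, mid-width of the place, at rail floor height (21 above the worktop). In this frame the lip's edge is at z = 17, the board's upper edge at z = 35; a holder flush on the board has its origin at x = -3, one that is home at z = 0. Neighbours or end caps leave at least 10 free beside a centred holder
- neighbour_a: fixed label holder like the wide one, already home in its place of the rail; origin on the front board's face behind the centre of its lower edge, top 101 above the worktop
- neighbour_b: the other fixed label holder, as neighbour_a
- strip (a joint): travel of the spring strip in the empty place, a steel bar 50 long standing 8 above the rail floor: 0 = up, 0.008 m = fully down, level with the rail floor; it pushes back with 2.4 N at first and 7.2 N when fully down, and springs up again if let go
- strip_top (a point): middle of the strip's upper face (moves with it)
- stapler: red and black stapler, 34 x 125 x 46, lying in front of the shelf; origin at the centre of its underside; stays there
Things that resemble listed ones, but are neither listed nor needed, are in the scene too. What is shaped like the wide_holder but red is not meant.

How it is judged (in metres and radians):
On the way:
1. the wide holder is laid upright and flush on the shelf's front board above the empty place, its lower edge still above the lip (gap under 2 mm, within 12 mm of the middle) (x of wide_holder in the frame of place between -0.005 and 0 m and y of wide_holder in the frame of place between -0.012 and 0.012 m and z of wide_holder in the frame of place between 0.0165 and 0.034 m and angle between the x axis of wide_holder and the x axis of place, either way round below 0.08 rad and angle between the z axis of wide_holder and the z axis of place, either way round below 0.08 rad), for 0.2 s.
At the end, for the whole second after the job is handed in: The wide holder stands behind the lip in the empty place (within 10 mm of its middle, square and upright within 0.08 rad, lower edge within 2 mm of the rail floor), holds the spring strip at least 6 mm down with more than 3 N, and is still held by the fingers (more than 2 N) (x of wide_holder in the frame of place between -0.0075 and 0 m and y of wide_holder in the frame of place between -0.01 and 0.01 m and z of wide_holder in the frame of place between -0.003 and 0.002 m and angle between the x axis of wide_holder and the x axis of place, either way round below 0.08 rad and angle between the z axis of wide_holder and the z axis of place, either way round below 0.08 rad and value of joint strip above 0.006 m and contact force between wide_holder and place above 3 N and contact force between the fingers and wide_holder above 2 N); the arm keeps its last pose, push and grip.
It fails at once if the narrow holder is disturbed (moved more than 30 mm) (distance of narrow_holder from where it was at the start of the episode above 0.03 m).
It fails at once if the stapler is disturbed (moved more than 30 mm) (distance of stapler from where it was at the start of the episode above 0.03 m).
It also fails if it takes over 35 s, if anything falls off the work surface, if the arm or the gripper's body presses on something with over 40 N, if the wrist force passes 120 N, or if a joint passes its speed limit or range.

## Working session

There is one attempt and no reset: what is moved stays moved. The work goes in short steps, each a Python script; the robot and the scene stay as the last script left them, time stands still between calls to the robot, and variables do not carry over. Pictures are saved under pics/ and viewed, at most 10 in all, crops included, and the job is handed in when it is done.

```bash
mkdir -p pics; python3 - <<'E'
from workcell import env
import cv2,numpy as np
ims=[]
for n in ["scene","top"]:
    p=env.grab_frame(n); ims.append(p["image"]); cv2.imwrite(f"pics/{n}0.png",p["image"])
    print(n,p["position"],p["orientation"],p["fx"],p["cx"],p["cy"],[k for k in p])
    for t in ["wide_holder","narrow_holder","stand","shelf","lip","place","neighbour_a","strip_top","stapler"]:
        try: print(t,[(np.round(d["xyz"],3).tolist(),round(d["score"],2)) for d in env.search_frame(p,t)][:5])
        except Exception as e: print(t,e)
print(env.read_state()["clock"])
E
```

```text
scene [-0.04096479 -0.77726492  0.45593608] [ 65.26226117  -0.80291871 -33.96078413] 495.25884633212445 284.36260336432525 214.16324217173735 ['image', 'fx', 'fy', 'cx', 'cy', 'position', 'orientation', 'shot']
wide_holder [([0.438, -0.125, 0.045], 0.93), ([0.311, -0.168, 0.047], 0.72), ([0.502, -0.262, 0.061], 0.59)]
narrow_holder []
stand [([0.447, -0.299, 0.025], 0.76), ([0.558, 0.033, 0.07], 0.62)]
shelf [([0.632, -0.04, 0.052], 0.57)]
lip [([0.631, -0.048, 0.054], 0.64)]
place [([0.432, -0.272, 0.049], 0.52), ([0.403, 0.117, 0.021], 0.22)]
neighbour_a [([0.555, 0.03, 0.071], 0.64), ([0.573, 0.132, 0.067], 0.61)]
strip_top [([0.448, -0.3, 0.027], 0.52), ([0.633, -0.044, 0.05], 0.25)]
stapler [([0.398, 0.121, 0.019], 0.88)]
top [ 0.26369549 -0.04278893  1.15573127] [ 10.87137872  -0.90834575 -88.94382946] 475.67209233989405 279.00972020080104 212.09385335546676 ['image', 'fx', 'fy', 'cx', 'cy', 'position', 'orientation', 'shot']
wide_holder [([0.319, -0.161, 0.067], 0.81), ([0.437, -0.121, 0.069], 0.66), ([0.507, -0.259, 0.073], 0.62)]
narrow_holder [([0.431, -0.269, 0.062], 0.52)]
stand [([0.464, -0.27, 0.032], 0.6), ([0.416, 0.119, 0.026], 0.37)]
shelf [([0.637, 0.024, 0.059], 0.87)]
lip []
place [([0.639, 0.024, 0.056], 0.64)]
neighbour_a [([0.57, 0.135, 0.075], 0.61), ([0.559, 0.044, 0.077], 0.56)]
strip_top [([0.542, -0.054, 0.028], 0.59)]
stapler [([0.416, 0.121, 0.03], 0.78)]
1.0
```

View pics/scene0.png

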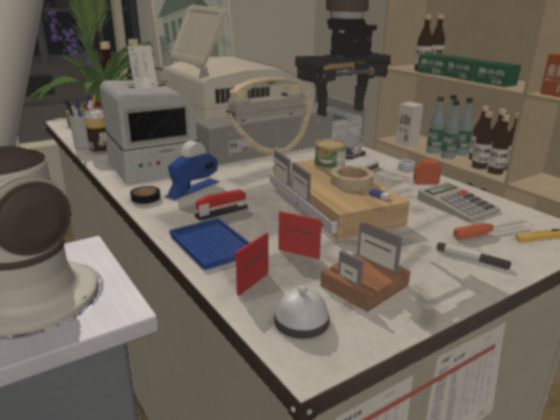

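View pics/top0.png

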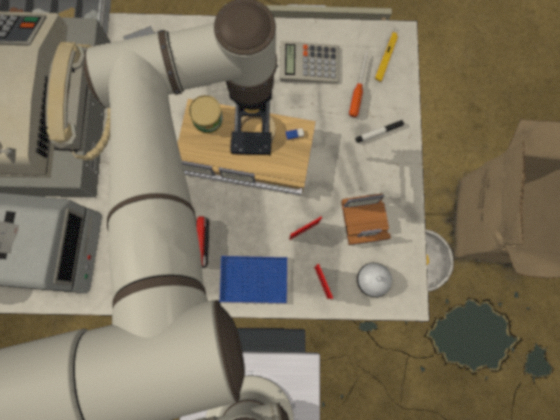

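Wide holder: grey, at about (0.505,-0.26) in the far slot (scene pixel 378,247). The two others are red (scene 300,235 and 252,263). The neighbours are at y≈0.04 and 0.135, so the empty place is near y≈-0.06 (top 275,185). Next I look from near with the wrist camera, first at the rail and then at the stand.

```bash
python3 - <<'E'
from workcell import env
import cv2,numpy as np
print(env.read_state()["tool_rot"])
def look(tag,pos,yaw,things):
    for y in (yaw,yaw+180):
        q=env.inverse_kinematics(pos,[180,0,y]); print(y,None if q is None else np.round(q))
    env.goto(pos,[180,0,yaw])
    p=env.grab_frame("wrist"); cv2.imwrite(f"pics/{tag}.png",p["image"])
    np.savez(f"{tag}.npz",**{k:np.array(v) for k,v in p.items()})
    print(tag,p["position"],p["orientation"],p["fx"],p["fy"],p["cx"],p["cy"])
    for t in things:
        print(t,[(np.round(d["xyz"],4).tolist(),round(d["score"],2)) for d in env.search_frame(p,t)][:5])
look("rail",[0.45,-0.03,0.30],-97,["neighbour_a","strip_top","lip","place","wide_holder"])
look("stand",[0.44,-0.25,0.26],-80,["wide_holder","narrow_holder","stand"])
print(env.read_state()["clock"])
E
```

```text
[-1.79998523e+02  8.31907747e-05 -9.00008492e+01]
-97 [ 17.   2. -15.   0. -74. -24.]
83 [ 17.   2. -15.   0. -74. 156.]
rail [ 0.44059585 -0.10722921  0.46152999] [-1.6523988e+01 -2.7207161e-02  1.7301887e+02] 351.88015596392097 351.88015596392097 274.2762957366909 212.19056962699688
neighbour_a [([0.5602, 0.0335, 0.0727], 0.89), ([0.5787, 0.1526, 0.0849], 0.82)]
strip_top [([0.5375, -0.0571, 0.0308], 0.51)]
lip [([0.6346, -0.0387, 0.0525], 0.61)]
place [([0.5393, -0.0582, 0.029], 0.55)]
wide_holder [([0.3171, -0.1634, 0.0808], 0.82), ([0.4404, -0.121, 0.0822], 0.7), ([0.5024, -0.2168, 0.0442], 0.44), ([0.6278, -0.0369, 0.0548], 0.4), ([0.4843, -0.2211, 0.0311], 0.2)]
-80 [-11.   9. -12.   0. -69.  21.]
100 [ -11.    9.  -12.    0.  -69. -159.]
stand [ 0.45328388 -0.32658839  0.42166888] [-1.65275865e+01 -4.56951694e-02 -1.70025677e+02] 351.88015596392097 351.88015596392097 274.2762957366909 212.19056962699688
wide_holder [([0.3343, -0.1562, 0.0451], 0.72), ([0.5079, -0.2618, 0.0785], 0.6), ([0.4492, -0.1415, 0.0498], 0.6)]
narrow_holder [([0.4344, -0.2707, 0.0693], 0.56)]
stand [([0.469, -0.2741, 0.0277], 0.7)]
3.1917
```

View pics/rail.png

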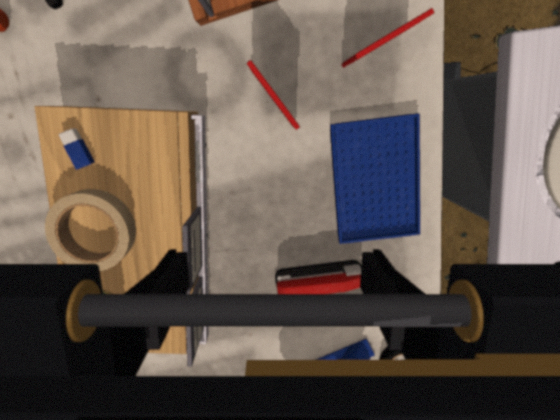

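View pics/stand.png

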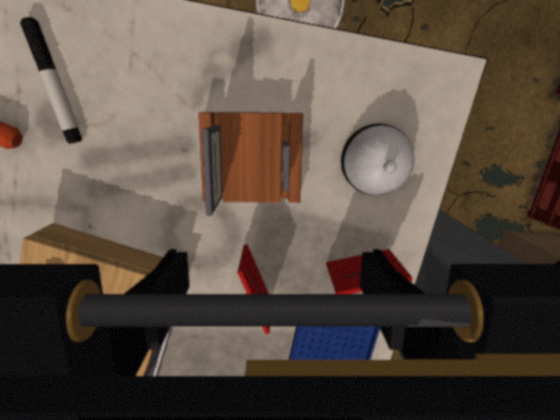

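The rail view shows the board top edge running from (193,112) downward, with the empty place at rows ~115-205 and the neighbour at (193,208)-(190,295). The stand view shows the stand at (200..302,113..203), the wide holder near (212,130)-(210,213) and the narrow one at (286,143)-(285,195). I'll enlarge both for accurate edges.

```bash
cat > h.py <<'E'
import numpy as np
from scipy.spatial.transform import Rotation as R
def ray(d,uv,z):
    uv=np.atleast_2d(uv).astype(float)
    c=np.c_[(uv[:,0]-d["cx"])/d["fx"],-(uv[:,1]-d["cy"])/d["fy"],-np.ones(len(uv))]
    w=R.from_euler("xyz",d["orientation"],degrees=True).apply(c)
    p=np.asarray(d["position"]); return p+w*((z-p[2])/w[:,2])[:,None]
def proj(d,X):
    c=R.from_euler("xyz",d["orientation"],degrees=True).inv().apply(np.atleast_2d(X)-d["position"])
    return np.c_[d["cx"]-d["fx"]*c[:,0]/c[:,2],d["cy"]+d["fy"]*c[:,1]/c[:,2]]
E
python3 - <<'E'
import cv2,numpy as np
from h import *
r=cv2.imread("pics/rail.png")[98:214,165:240]; s=cv2.imread("pics/stand.png")[103:219,190:310]
f=lambda i:cv2.resize(i,None,fx=4,fy=4,interpolation=cv2.INTER_CUBIC)
a=np.hstack([f(r),f(s)]); a=cv2.convertScaleAbs(a,alpha=1.5)
for o,u0,W in((0,165,75),(300,190,120)):
    for k in range(0,W,10): cv2.putText(a,str(u0+k),(o+4*k,10),0,.33,(0,255,255)); cv2.line(a,(o+4*k,12),(o+4*k,18),(0,255,255))
for k in range(2,116,10): cv2.putText(a,str((98+k)),(0,4*k),0,.33,(0,255,255)); cv2.putText(a,str((103+k)),(750,4*k),0,.33,(0,255,255))
cv2.imwrite("pics/crop1.png",a)
E
```

```text
(no output)
```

View pics/crop1.png

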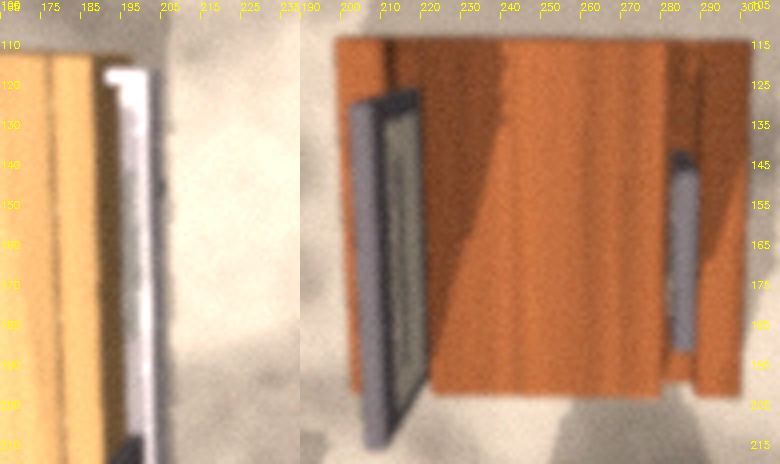

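```bash
python3 - <<'E'
import numpy as np
from h import *
s=dict(np.load("stand.npz")); r=dict(np.load("rail.npz"))
yaw=lambda a,b: np.degrees(np.arctan2(-(b-a)[0],(b-a)[1]))
t=ray(s,[[206.5,128],[209,215]],.092); print("holder",t,t.mean(0),np.linalg.norm(t[1]-t[0]),yaw(*t[:,:2]))
c=ray(s,[[198.5,112.5],[302.5,113],[300,202.3],[203,201]],.03); print("stand",c,c.mean(0))
y1=yaw(c[0,:2],c[3,:2]);y2=yaw(c[1,:2],c[2,:2]);print(y1,y2,np.linalg.norm(c[1]-c[0]),np.linalg.norm(c[3]-c[0]))
b=ray(r,[[189.3,111.8],[191.5,205.5]],.056); print("board",b,yaw(*b[:,:2]))
l=ray(r,[[203,116],[206,205.5]],.038); print("lip",l,yaw(*l[:,:2]))
psi=np.radians(yaw(*b[:,:2])); ex=np.array([np.cos(psi),np.sin(psi),0]);ey=np.array([-np.sin(psi),np.cos(psi),0])
pl=b[0]+ey*.06; print("place",pl, "lip dist",(l-b[0])@ex)
for i in (0,1): print(pl+ey*.1*(i+1))
E
```

```text
holder [[ 0.51086111 -0.29850113  0.092     ]
 [ 0.49855339 -0.21640182  0.092     ]] [ 0.50470725 -0.25745148  0.092     ] 0.08301672668469663 8.525868920524251
stand [[ 0.53205322 -0.30781015  0.03      ]
 [ 0.42226215 -0.32659402  0.03      ]
 [ 0.40572868 -0.22900043  0.03      ]
 [ 0.51590295 -0.21121897  0.03      ]] [ 0.46898675 -0.26865589  0.03      ]
9.492177871579159 9.615267704452245 0.11138632222381775 0.09793205120898234
board [[ 0.53439268 -0.1144318   0.056     ]
 [ 0.55221509 -0.00810785  0.056     ]] -9.515664928998165
lip [[ 0.5236572  -0.10820193  0.038     ]
 [ 0.53920554 -0.00150614  0.038     ]] -8.291117871572105
place [ 0.54431171 -0.05525737  0.056     ] lip dist [-0.01161766 -0.01392192]
[0.56084344 0.04336667 0.056     ]
[0.57737516 0.14199071 0.056     ]
```

```bash
python3 - <<'E'
from workcell import env
import cv2,numpy as np
c=[0.505,-0.2575]; yaw=-80.6
env.gripper_to(0.7)
env.goto([*c,0.13],[180,0,yaw])
print(env.move_straight([*c,0.054],rate=0.12,force_limit=6))
env.gripper_to(0.0,grasp_force=40)
s=env.read_state(); print(s["opening"],s["finger_force"],s["force"],s["position"])
env.move_straight([*c,0.20],rate=0.15)
s=env.read_state(); print(s["opening"],s["finger_force"],s["force"],s["clock"])
# hover in front of the place
psi=np.radians(-9);ex=np.array([np.cos(psi),np.sin(psi),0])
p=np.array([0.5443,-0.0553,0])-.035*ex; p[2]=.2
env.goto(p,[180,0,-99])
for n in("wrist","scene"):
    f=env.grab_frame(n); cv2.imwrite(f"pics/{n}2.png",f["image"]); np.savez(f"{n}2.npz",**{k:np.array(v) for k,v in f.items()})
a=cv2.imread("pics/wrist2.png")[:300];b=cv2.resize(cv2.imread("pics/scene2.png")[60:260,200:430],None,fx=2,fy=2)
s=env.read_state(); print(s["finger_force"],s["force"],s["clock"],s["position"])
cv2.imwrite("pics/both2.png",b)
E
```

```text
False
0.06840274422690759 39.999168729409575 [ 0.32832719  0.59646799 -0.66993652] [ 0.50539943 -0.25752722  0.05405837]
0.06692336182811945 39.99940613284707 [-0.13447819  0.29973021 -0.95902256] 7.4417
39.99929322861135 [ 0.65933875 -0.59757726 -0.89134344] 8.3833 [ 0.50974032 -0.05085004  0.19964786]
```

View pics/both2.png

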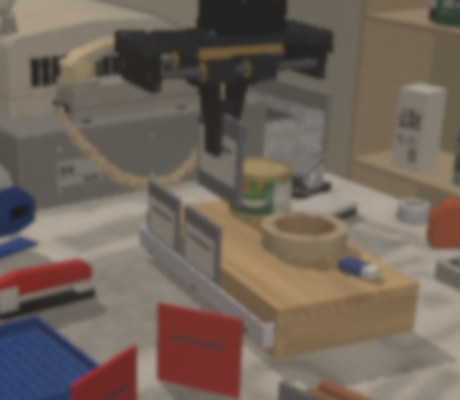

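View pics/wrist2.png

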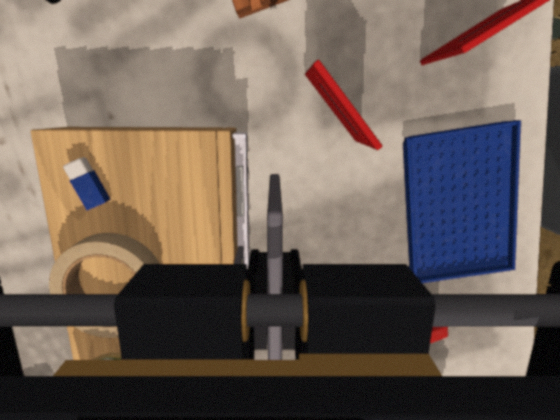

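The holder hangs upright and square between the fingers (wrist 275,177–210 is its end face). The rail's empty place is left of it, with the shelf corner at (234,130). I'll refine these edges from one crop.

```bash
python3 - <<'E'
import cv2,numpy as np
i=cv2.imread("pics/wrist2.png")[120:270,205:295]
a=cv2.resize(cv2.convertScaleAbs(i,alpha=1.5),None,fx=4,fy=4,interpolation=cv2.INTER_CUBIC)
for k in range(5,90,10): cv2.putText(a,str(205+k),(4*k,10),0,.33,(0,0,255)); cv2.line(a,(4*k,12),(4*k,18),(0,0,255))
for k in range(10,150,10): cv2.putText(a,str(120+k),(0,4*k),0,.33,(0,0,255))
cv2.imwrite("pics/crop2.png",a)
E
```

```text
(no output)
```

View pics/crop2.png

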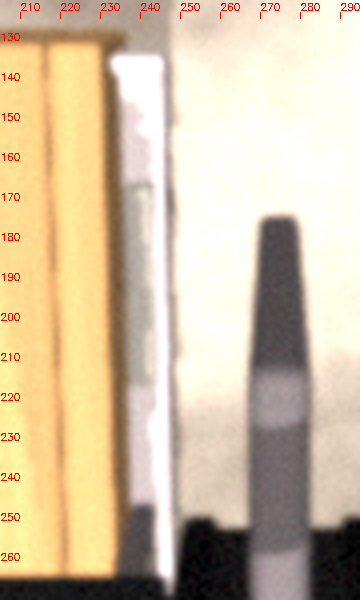

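```bash
python3 - <<'E'
import numpy as np
from h import *
d=dict(np.load("wrist2.npz")); tcp=np.array([0.50974032,-0.05085004,0.19964786])
psi=np.radians(-9); ex=np.array([np.cos(psi),np.sin(psi),0]);ey=np.array([-np.sin(psi),np.cos(psi),0])
f=lambda n,uv,z:print(n,np.round(np.c_[(ray(d,uv,z)-tcp)@ex,(ray(d,uv,z)-tcp)@ey]*1000,1).tolist())
f("holder end bottom",[[274.3,174]],tcp[2]-.042); f("holder end top",[[274.5,212.5]],tcp[2]+.038)
f("holder lower sides",[[269.5,176],[279,176]],tcp[2]-.042)
f("strip ends",[[239,165.5],[240.5,216]],.029)
f("boardtop A",[[230.7,131],[234.3,262]],.056)
f("boardtop B",[[234,131],[236.5,245]],.056)
f("lip outer top",[[246,135],[247.5,245]],.038)
E
```

```text
holder end bottom [[-1.0, -40.4]]
holder end top [[-0.9, -40.6]]
holder lower sides [[1.9, -39.2], [-3.7, -39.2]]
strip ends [[32.2, -25.2], [32.1, 24.9]]
boardtop A [[35.8, -58.7], [36.5, 62.0]]
boardtop B [[33.0, -58.7], [33.9, 44.8]]
lip outer top [[24.3, -54.1], [25.1, 52.0]]
```

```bash
python3 - <<'E'
from workcell import env
import cv2,numpy as np
psi=np.radians(-9.4); ex=np.array([np.cos(psi),np.sin(psi),0]);ey=np.array([-np.sin(psi),np.cos(psi),0])
rot=[180,0,-99.4]
tcp=np.array([0.50974,-0.05085,0.0])-.0015*ey
p=tcp+ex*.005; p[2]=.13
env.move_straight(p,rotation=rot,rate=.1)
p[2]=.088; env.move_straight(p,rate=.06)
q=p+ex*.022; env.move_straight(q,rate=.05)
hit=env.move_straight(p+ex*.036,rate=.01,force_limit=3)
s=env.read_state(); print(hit,(s["position"]-tcp)@ex,(s["position"]-tcp)@ey,s["position"][2],s["tool_rot"],s["force"],s["wrist_torque"],s["finger_force"])
env.dwell(.3)
f=env.grab_frame("scene"); w=env.grab_frame("wrist")
np.savez("w3.npz",**{k:np.array(v) for k,v in w.items()})
a=cv2.resize(f["image"][110:250,240:400],None,fx=3,fy=3);b=cv2.resize(w["image"][100:250,200:310],None,fx=2.8,fy=2.8)
cv2.imwrite("pics/both3.png",np.hstack([a,b]))
s=env.read_state(); print((s["position"]-tcp)@ex,s["force"],s["clock"])
E
```

```text
True 0.03430256646829734 -0.00034293975848912503 0.08702593996582063 [ 1.79730701e+02 -4.38471253e-02 -9.94336810e+01] [-0.86891762 -0.2428634  -0.46896886] [0.03886584 0.02740307 0.01210497] 39.999342039227486
0.0338658592844395 [-0.13067922  0.93317206 -0.34793537] 11.9833
```

View pics/both3.png

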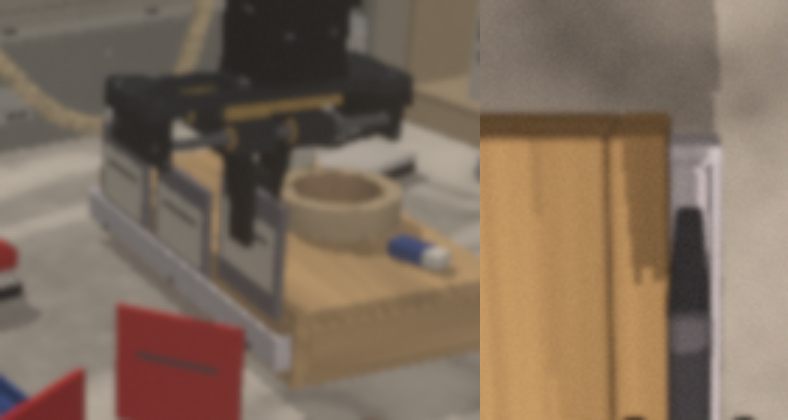

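Wrist crop: the holder lies along the board face at the top, inside the rail, centred and above the lip. Contact was at the expected depth. I'll press lightly, then slide down.

```bash
python3 - <<'E'
from workcell import env
import numpy as np
psi=np.radians(-9.4); ex=np.array([np.cos(psi),np.sin(psi),0]);ey=np.array([-np.sin(psi),np.cos(psi),0])
tcp=np.array([0.50974,-0.05085,0.0])-.0015*ey
def st(t):
    s=env.read_state(); print(t,np.round([(s["position"]-tcp)@ex*1e3,(s["position"]-tcp)@ey*1e3,s["position"][2]*1e3],2),np.round(s["force"],1),s["finger_force"],round(s["clock"],1),np.round(s["tool_rot"],2))
rot=[180,0,-99.4]
p=tcp+ex*.0345; p[2]=.087
env.move_straight(p,rotation=rot,rate=.01); env.dwell(.4); st("lay")
for z in (.076,.070,.066,.063,.0615):
    p=tcp+ex*.0342; p[2]=z
    h=env.move_straight(p,rate=.02,force_limit=14); st((z,h))
    if h: break
env.dwell(.3); st("end")
w=env.grab_frame("wrist"); np.savez("w4.npz",**{k:np.array(v) for k,v in w.items()})
E
```

```text
lay [ 3.45e+01 -1.00e-02  8.70e+01] [ 0.2  0.8 -0.3] 39.99933026265353 12.6 [-180.     0.   -99.4]
(0.076, False) [3.428e+01 2.000e-02 7.598e+01] [ 0.3  0.2 -0.3] 39.99951078090817 13.3 [-180.    -0.   -99.4]
(0.07, False) [3.442e+01 6.000e-02 7.027e+01] [ 0.1 -0.1  2.3] 40.000284779816866 13.8 [-179.98   -0.    -99.39]
(0.066, False) [3.445e+01 6.000e-02 6.629e+01] [-0.7  0.1  4.6] 40.00087288208306 14.1 [-179.97    0.    -99.39]
(0.063, False) [3.445e+01 6.000e-02 6.348e+01] [-1.2  0.6  5.7] 40.00130946747959 14.4 [-179.97    0.    -99.39]
(0.0615, False) [3.455e+01 6.000e-02 6.286e+01] [-1.8  1.3 10.8] 40.00199113972485 14.7 [-1.7995e+02 -1.0000e-02 -9.9360e+01]
end [34.54  0.07 62.88] [-2.8  0.8 11.1] 40.002095298841596 15.0 [-179.94   -0.    -99.37]
```

The holder reached the floor at the predicted height, but the lay showed almost no contact force against the board. I'll lift it, check flushness by probing, and slide it down again; there is enough time.

```bash
python3 - <<'E'
from workcell import env
import numpy as np
psi=np.radians(-9.4); ex=np.array([np.cos(psi),np.sin(psi),0]);ey=np.array([-np.sin(psi),np.cos(psi),0])
tcp=np.array([0.50974,-0.05085,0.0])-.0015*ey
def st(t):
    s=env.read_state(); print(t,np.round([(s["position"]-tcp)@ex*1e3,(s["position"]-tcp)@ey*1e3,s["position"][2]*1e3],2),"Fx",round(s["force"]@ex,2),np.round(s["force"],1),np.round(s["wrist_torque"],2),round(s["clock"],1),np.round(s["tool_rot"],2)); return s["force"]@ex
def P(x,z): 
    p=tcp+ex*x; p[2]=z; return p
rot=[180,0,-99.4]
env.move_straight(P(.0342,.087),rotation=rot,rate=.03); env.dwell(.2); f0=st("up")
x=.0345
for k in range(7):
    env.move_straight(P(x,.087),rotation=rot,rate=.01); env.dwell(.15); f=st(round(x*1e3,1))
    if f<f0-3: break
    x+=.0004
env.dwell(.3)
w=env.grab_frame("wrist"); import cv2; cv2.imwrite("pics/w5.png",w["image"])
E
```

```text
up [ 3.410e+01 -4.000e-02  8.681e+01] Fx -0.28 [-0.2  0.5 -0.7] [-0.01 -0.02  0.  ] 16.2 [ 1.7998e+02 -1.0000e-02 -9.9400e+01]
34.5 [ 3.451e+01 -1.000e-02  8.700e+01] Fx 0.02 [ 0.  -0.1 -0.2] [ 0.05 -0.03  0.02] 16.6 [180.   -0.  -99.4]
34.9 [ 3.473e+01 -4.000e-02  8.693e+01] Fx -0.96 [-0.9  0.7  0.3] [0.02 0.22 0.04] 17.0 [ 1.7998e+02 -1.0000e-02 -9.9400e+01]
35.3 [34.88 -0.09 86.88] Fx -1.46 [-1.4  0.7  0.9] [0.18 0.66 0.04] 17.4 [ 1.7995e+02 -1.0000e-02 -9.9400e+01]
35.7 [34.99 -0.16 86.81] Fx -4.47 [-4.3  1.4  0.4] [0.37 1.32 0.09] 17.8 [ 1.7991e+02 -2.0000e-02 -9.9410e+01]
```

The board is met at about 34.6 mm, so the holder is flush now (0.4 mm off before). Next: relax slightly, slide down and press home.

```bash
python3 - <<'E'
from workcell import env
import numpy as np,cv2
psi=np.radians(-9.4); ex=np.array([np.cos(psi),np.sin(psi),0]);ey=np.array([-np.sin(psi),np.cos(psi),0])
tcp=np.array([0.50974,-0.05085,0.0])-.0015*ey
def P(x,z): 
    p=tcp+ex*x; p[2]=z; return p
rot=[180,0,-99.4]
env.move_straight(P(.0348,.087),rotation=rot,rate=.01); env.dwell(.4)
env.move_straight(P(.0343,.076),rotation=rot,rate=.03)
print(env.move_straight(P(.0343,.0612),rate=.02,force_limit=18))
env.dwell(.4)
s=env.read_state(); print(np.round([(s["position"]-tcp)@ex*1e3,(s["position"]-tcp)@ey*1e3,s["position"][2]*1e3],2),np.round(s["force"],1),s["finger_force"],s["clock"],s["tool_rot"])
f=env.grab_frame("scene");w=env.grab_frame("wrist")
a=cv2.resize(f["image"][110:250,240:400],None,fx=3,fy=3);b=cv2.resize(w["image"][100:250,200:310],None,fx=2.8,fy=2.8)
cv2.imwrite("pics/both6.png",np.hstack([a,b]))
E
```

```text
False
[34.84  0.09 62.86] [-5.   1.9 11.8] 40.00239138957113 20.6417 [-1.79913119e+02 -7.06985059e-03 -9.93518393e+01]
```

View pics/both6.png

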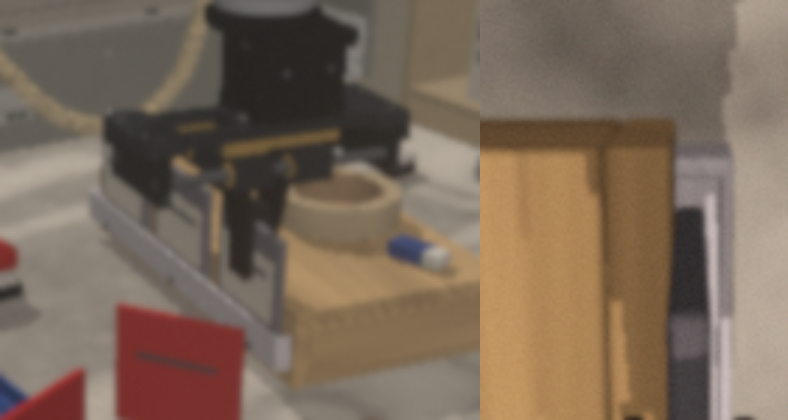

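The holder sits behind the lip against the board, level with its neighbours. The push of 11.8 N is above the strip's 7.2 N, so it bears on the floor.

```bash
python3 -c "
from workcell import env
print(env.close_job())"
```

```text
the job is handed in; nothing more can be done
None
```

I laid the wide holder flush on the front board above the empty place, slid it home, and handed the job in with it still gripped (40 N) and pressed down at about 12 N; the final verdict was not shown.

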